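# Reset the tripped breaker under the push-latch cover

### The arm

A 6-joint arm with a two-finger parallel gripper is mounted at the origin on a cart in front of the work surface, level with it; the furniture and walls round the work are solid. World frame = base frame: x ahead of the robot, y to its left, z up, the work surface at z = 0. Lengths are in m, angles in rad, forces in N, time in s.
With the tool pointing down it reaches from about 0.35 to 0.775 m from the base axis. Payload 5.5 kg.
Tool frame: the origin (TCP) lies midway between the tips of the shut fingers; the grasp point (between the pads) lies 19 mm behind it; z points along the fingers, x is the direction in which the jaws open and shut, and the axes are right-handed (so a half turn about z gives the same grasp; the last joint's range is limited). The gripper opens to 85 mm and grips with 20 to 120 N. Pads are 22 mm wide; open, the fingers measure 114 mm over their backs; the gripper's body (76 mm by 85 mm) begins 54 mm behind the grasp point. The pads swing forward as they close: fully open they stand 13 mm farther back than shut.
Start: joints at [1.041, 0.313, 0.046, 1.304, 0, 1.431], TCP at [0.219, 0.532, 0.206] pointing down, gripper open.
Joint ranges: [-2.76, 2.76], [-0.86, 1.69], [-1.03, 1.26], [-2.2, 2.34], [-1.47, 1.5], [-3.14, 3.14]. Speed limits (rad/s): [2.57, 2.57, 3.14, 3.14, 3.14, 3.14].

### API

Orientations are given as a unit quaternion [w, x, y, z].
In Python, from workcell import env gives the robot as it stands. The module is installed in compiled form; this text tells all that it offers.
- The arm moves only by the tool apply_moves, never from a script. Its argument "moves" is a list of rows, each a list of 3 entries, a list of its own where there are three numbers: the shift along the tool's x, y, z in cm, then the turn about the tool's z in degrees, then the opening, from 0 (shut) to 1 (fully open). In form: [[[x, y, z], yaw, gripper], ...]. A call has exactly 10 rows; each row is the pose to reach, as a shift and turn from the pose commanded when the call began, along the tool's axes at that moment; what a row does not reach only later rows make up. A row lasts 1/8 s, in which the tool goes at most 62.5 mm and 10.7 degrees, less where a joint would pass 70% of its speed; a pose out of reach is approached as far as the arm can. A call with a gripper value outside its range is refused whole. The fingers move at their own pace and stop on an object; "squeeze" is the grip in N (left out, the last holds). Time passes only in rows, so rows that repeat a pose let the fingers close, or fill a call up. It gives the time, the measured TCP pose, the force and the opening at its end, in the units of the state.
- env.get_state(): the state, without advancing time (a new reading comes with each control period).
- env.read_camera(name): name is "scene" or "side" or "wrist"; returns a dict with "pixels" (420x560x3 uint8, red, green, blue), "fov_y" (degrees; the focal length in pixels is half the picture's height over the tangent of half this angle, whatever the lens; pixels are square), "cx", "cy" (the principal point, pixels), "world_from_camera" (4x4, takes a point from camera to world coordinates); the wrist camera has in their place "hand_eye" (4x4, takes a point from camera to tool coordinates, whose origin is the TCP and whose axes are the tool frame's). Camera axes: x right, y down, z forward; pixel columns grow to the right and rows downward; lengths in m; the calibration is good to about 2 mm. A picture is of the moment at which its call begins: read the wrist's pose just before it. There is no depth.
- env.hand_in(): hands the job in, once; it reports no verdict.
The state is a dict: "clock": time; "joint_pos": joint angles; "qvel": joint speeds; "tau": joint torques, N m; "tcp_pos": TCP position; "orientation": TCP orientation; "wrist_force": force on the tool from outside, world axes, zero at the start; "ft_torque": the same for the moment, N m; "finger_gap": finger opening in m.
Only numpy, scipy, OpenCV 4.12 (cv2) and the standard library are available. Lean on these libraries where they do the work, as an engineer would, in place of code of your own. Each camera call takes 0.05 s, during which the arm holds its last target.

### The job

A breaker in the grey power box on the bench has tripped. With a fingertip, press the front of its push-latch cover down and let go so that the cover pops open by itself; push the one round reset button that stands out all the way in; then push the cover back down and press it until it latches and stays shut. Leave the screw jar, the pliers and the wood block where they are.

Things in the scene. Friction and masses are not known exactly. Their poses are not given: they have to be found in the camera images.
- cover_hinge (a point): The hinge line of the cover, at its middle, 58 mm above the bench. The grey power box (180 mm deep, 220 mm wide, 41 mm high, with a 124 x 164 mm deck on it whose top is 51 mm above the bench) is fixed to the bench. This frame does not turn with the cover: x points from the front of the box (sockets, robot side) to the back, y to the box's left along the hinge line, z up. The middle of the box lies 66 mm in front (-x) of this point.
- cover_pad (a point): Middle of the ribbed press pad on top of the cover, near its front edge; it moves and turns with the cover. With the cover shut it is 70 mm above the bench, 118 mm in front of the hinge line and 12 mm above it; z is the cover's outward normal (up when shut), x points to the hinge. The cover is a plain grey cap 136 mm deep, 180 mm wide and 20 mm high with a flat top; its front edge is 18 mm in front of this point.
- cover (a joint): Opening angle (rad): 0 latched, growing as the front rises. A spring lifts it to 1.35 in about 2 s. Pushing down at the pad takes 2 N slowly, 5 N fast, more only at the stop (-0.055). Latch: press a latched cover about 5 mm below its shut place at the front (past -0.045) and let go: it pops open. Push the open cover down equally far and let go: it latches at 0. Let go between presses.
- tripped_top (a point): Middle of the top face of the reset button that stands out: a black round button of 19 mm diameter in a flat steel ring of 32 mm. Its top is 61 mm above the bench while out (10 mm over the deck) and 55 mm when fully in. The two buttons sit side by side on the deck under the cover, 70 mm apart, 106 mm in front of the hinge line and 35 mm left or right of the middle; which side is which changes.
- tripped_button (a joint): How far that button is pushed in (m): 0 to 0.0015 at the start, 0.006 fully in. It takes about 5 N and stays where it is left.
- set_top (a point): Middle of the top face of the other button, the same but already fully in (fixed), 55 mm above the bench.
- jar_mid (a point): Middle of the glass screw jar with black cap, 60 mm diameter, 76 mm high, loose, to the left of the box.
- pliers_mid (a point): Middle of the combination pliers, 180 x 60 x 18 mm, loose, to the right of the box.
- offcut_mid (a point): Middle of the wood block, 160 x 42 x 38 mm, loose, behind the box.

How it is judged:
By the outcome, as a careful person would: the job done as asked, in the order asked, and still so for the second after the job is handed in, with the robot touching nothing.
It also fails if it takes over 51 s, if anything falls off the work surface, if the arm or the gripper's body presses on something with over 40 N, if the wrist force passes 120 N, or if a joint passes its speed limit or range.

## Working session

There is one attempt and no reset: what is moved stays moved. The work goes in short steps, Python scripts to look and compute and a tool call to move; the robot and the scene stay as the last step left them, time stands still between calls to the robot, and variables do not carry over. Pictures are saved under pics/ and viewed, and the job is handed in when it is done.

Besides the shell and the picture viewer there is one more tool, called as name([rows], argument=value, ...), one row to a line, values as JSON. apply_moves: Moves the arm, as the interface text tells. Its arguments: {"type":"object","properties":{"moves":{"type":"array","items":{"type":"array"}},"squeeze":{"type":"number"}},"required":["moves"]}

```bash
mkdir -p pics; ls; cat > h.py <<'E'
import numpy as np, cv2
from workcell import env
from scipy.spatial.transform import Rotation as R
def save(name,fn):
    c=env.read_camera(name); cv2.imwrite('pics/'+fn,c['pixels'][:,:,::-1]); return c
def ray(c,u,v,z,T=None):
    T=np.array(c['world_from_camera']) if T is None else T
    f=210/np.tan(np.radians(c['fov_y'])/2)
    d=T[:3,:3]@np.array([(u-c['cx'])/f,(v-c['cy'])/f,1]); o=T[:3,3]
    return o+d*(z-o[2])/d[2]
def wc(c,s):
    T=np.eye(4);q=s['orientation'];T[:3,:3]=R.from_quat([q[1],q[2],q[3],q[0]]).as_matrix();T[:3,3]=s['tcp_pos'];return T@np.array(c['hand_eye'])
def proj(c,p,T=None):
    T=np.array(c['world_from_camera']) if T is None else T
    f=210/np.tan(np.radians(c['fov_y'])/2)
    q=np.linalg.inv(T)@np.append(p,1); return q[0]/q[2]*f+c['cx'],q[1]/q[2]*f+c['cy']
E
python3 - <<'E'
from h import *
s=env.get_state();print(s)
for n in ['scene','side']:
    c=save(n,n+'0.png');print({k:v for k,v in c.items() if k!='pixels'})
E
```

```text
pics
{'clock': 0.0, 'joint_pos': array([ 1.04138465e+00,  3.13971480e-01,  4.49450931e-02,  1.30357766e+00,
       -1.89066706e-05,  1.43122044e+00]), 'qvel': array([ 0.00031856,  0.00016661, -0.00053401,  0.00192942,  0.0006511 ,
        0.00036281]), 'tau': array([ 3.82471017e-04, -4.80624747e+01,  2.98535961e+01,  1.95807073e-02,
        2.11884117e-05, -2.66213313e-06]), 'tcp_pos': array([0.21823503, 0.53136597, 0.2049115 ]), 'orientation': array([ 4.02391625e-04,  8.30673039e-01,  5.56759810e-01, -8.09401169e-04]), 'wrist_force': array([0.2963948 , 0.25198057, 0.2813632 ]), 'ft_torque': array([ 0.04206694,  0.00253982, -0.04718675]), 'finger_gap': 0.08576283975826453}
{'fov_y': 49.93904162504524, 'cx': 278.01681402983206, 'cy': 213.63417942652842, 'world_from_camera': array([[ 0.78587286, -0.35627433,  0.50544282,  0.04122265],
       [-0.61835807, -0.46080049,  0.63662878, -0.65993436],
       [ 0.00609381, -0.81285393, -0.58243571,  0.74080228],
       [ 0.        ,  0.        ,  0.        ,  1.        ]])}
{'fov_y': 42.660005200300915, 'cx': 270.095663859837, 'cy': 205.9632972720432, 'world_from_camera': array([[ 0.97564261, -0.13372624,  0.17389306,  0.40280104],
       [-0.21839988, -0.51781385,  0.82714588, -0.94600966],
       [-0.02056688, -0.84497699, -0.53440705,  0.72964676],
       [ 0.        ,  0.        ,  0.        ,  1.        ]])}
```

View pics/scene0.png

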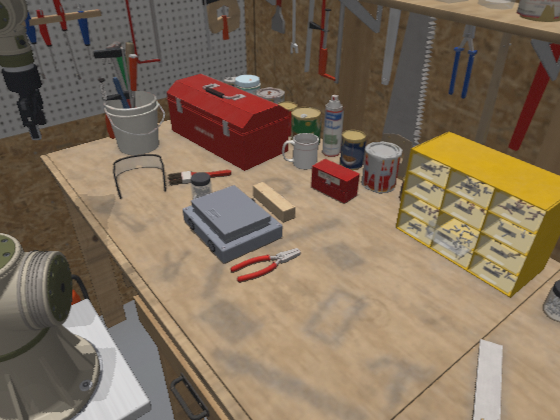

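View pics/side0.png

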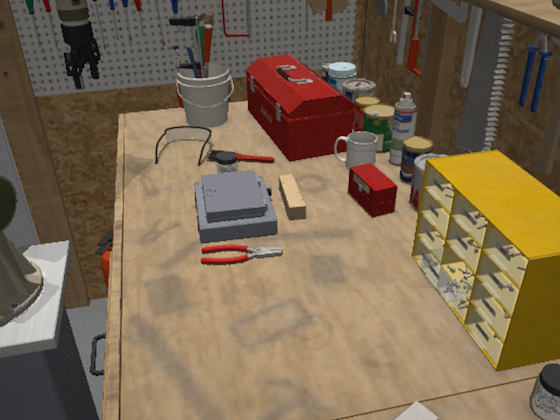

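The box sits around (232,220) in the scene picture and (235,205) in the side picture. The jar, pliers and block surround it. I'll enlarge both.

```bash
python3 - <<'E'
import cv2
a=cv2.imread('pics/scene0.png')[165:275,170:310];cv2.imwrite('pics/sc0c.png',cv2.resize(a,None,fx=5,fy=5,interpolation=2))
a=cv2.imread('pics/side0.png')[140:250,180:320];cv2.imwrite('pics/si0c.png',cv2.resize(a,None,fx=5,fy=5,interpolation=2))
E
```

```text
(no output)
```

View pics/sc0c.png

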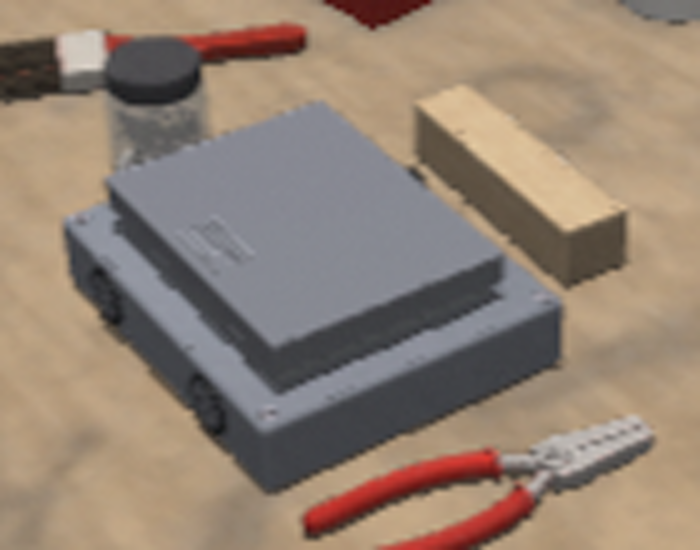

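View pics/si0c.png

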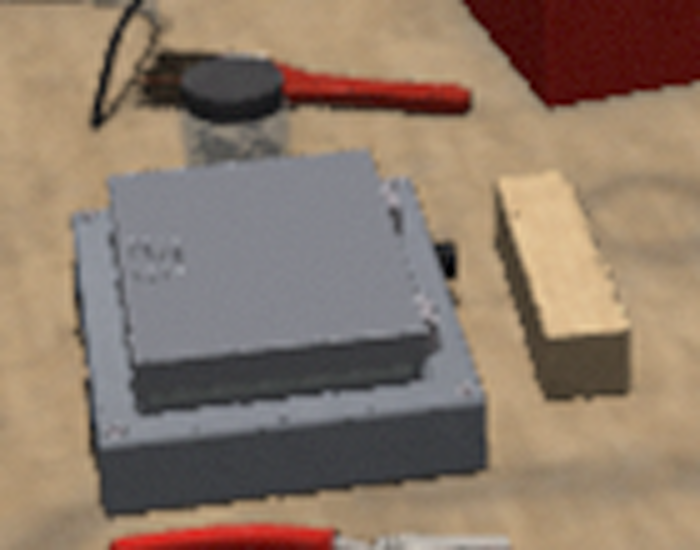

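```bash
python3 - <<'E'
from h import *
from scipy.optimize import least_squares
cs=env.read_camera('scene');cd=env.read_camera('side')
c=.070
M=[(cs,170,165,[((-.136,.09,c),(107,183)),((0,.09,c),(322,102)),((0,-.09,c),(503,262)),((-.136,-.09,c),(275,347)),
 ((-.156,.11,.041),(65,222)),((-.156,-.11,.041),(265,435)),((.024,-.11,.041),(562,300))]),
(cd,180,140,[((-.136,.09,c),(112,178)),((0,.09,c),(368,152)),((0,-.09,c),(435,332)),((-.136,-.09,c),(135,362)),
 ((-.156,.11,.041),(77,215)),((-.156,-.11,.041),(97,445)),((.024,-.11,.041),(487,400)),((.024,.11,.041),(410,180))])]
def pts(p):
    r=[]
    for cam,u0,v0,L in M:
        for b,px in L:
            q=R.from_euler('z',p[2]).apply(b)+[p[0],p[1],0]
            u,v=proj(cam,q); r+= [u-(px[0]/5+u0),v-(px[1]/5+v0)]
    return np.array(r)
s=least_squares(pts,[.6,.15,0],loss='soft_l1');print(s.x,np.round(pts(s.x).reshape(-1,2),1).tolist())
h=s.x
for b in [(-.118,0,.07),(-.106,.035,.061),(-.106,-.035,.061)]: print(R.from_euler('z',h[2]).apply(b)+[h[0],h[1],0])
st=env.get_state();print(R.from_quat(np.roll(st['orientation'],-1)).as_matrix())
E
```

```text
[ 0.61073753  0.16560294 -0.04564047] [[0.1, -1.3], [1.0, -0.7], [1.7, -1.9], [0.7, 0.3], [-0.4, -1.2], [0.4, -0.5], [2.0, 0.3], [-1.6, -0.4], [0.2, -0.6], [-1.6, 0.0], [-0.9, 0.7], [-1.8, -0.9], [-0.5, 0.6], [0.1, 0.5], [0.1, -1.0]]
[0.49286041 0.17098664 0.07      ]
[0.50644477 0.2054027  0.061     ]
[0.50325105 0.13547559 0.061     ]
[[ 3.79962570e-01  9.25001695e-01 -5.56625015e-04]
 [ 9.25001181e-01 -3.79962952e-01 -9.84962967e-04]
 [-1.12258930e-03 -1.40629736e-04 -9.99999360e-01]]
```

```bash
python3 - <<'E'
from h import *
s=env.get_state()
c=save('wrist','w0.png');print(np.round(c['hand_eye'],3))
Rm=R.from_quat(np.roll(s['orientation'],-1)).as_matrix()
for t in [(.493,.171,.110)]: print(Rm.T@(np.array(t)-s['tcp_pos'])*100)
E
```

```text
[[ 1.     0.002  0.     0.   ]
 [-0.002  0.951  0.31  -0.078]
 [ 0.    -0.31   0.951 -0.169]
 [ 0.     0.     0.     1.   ]]
[-22.90686945  39.10775682   9.54258348]
```

View pics/w0.png

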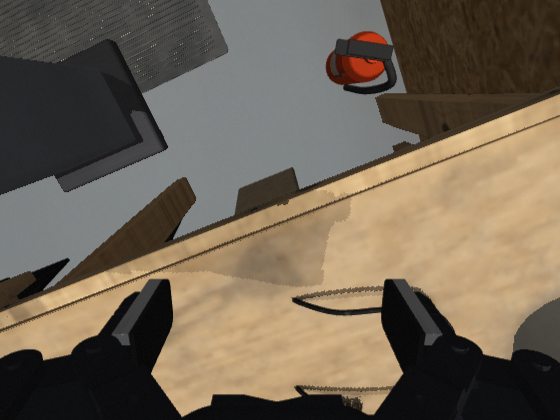

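The wrist view shows the open fingers over the bench edge, with the camera on the tool's −y side. With tool +y facing the box's back, the camera stays on the robot side. I'll go above the pad with the fingers shut.

apply_moves([
  [[-5,8.5,0],-5,0],
  [[-8,13.5,0],-10,0],
  [[-11,18.8,0],-15,0],
  [[-14,24,0],-19.7,0],
  [[-17,29,0],-19.7,0],
  [[-20,34,0],-19.7,0],
  [[-22.9,39.1,0],-19.7,0],
  [[-22.9,39.1,0],-19.7,0],
  [[-22.9,39.1,3],-19.7,0],
  [[-22.9,39.1,5],-19.7,0],
])

```text
clock: 1.5
tcp_pos: [0.4925, 0.1716, 0.1547]
orientation: [-0.001, 0.723, 0.691, -0.0]
wrist_force: [-0.4, 0.2, -0.5]
finger_gap: 0.0001
```

```bash
python3 - <<'E'
from h import *
s=env.get_state();print(s['clock'],s['tcp_pos'],s['wrist_force'],s['finger_gap'],R.from_quat(np.roll(s['orientation'],-1)).as_matrix().round(4),s['qvel'].round(3))
c=save('wrist','w1.png');T=wc(c,s)
print(proj(c,[.4929,.171,.07],T))
for p in [(-.136,.09),(0,.09),(0,-.09),(-.136,-.09)]: print(p,proj(c,R.from_euler('z',-.0456).apply([*p,.07])+[.6107,.1656,0],T))
E
```

```text
1.5 [0.49249518 0.17164774 0.15469499] [-0.39967659  0.16487026 -0.49980407] 0.00012107941890619251 [[ 4.620e-02  9.989e-01 -1.200e-03]
 [ 9.989e-01 -4.620e-02  3.000e-04]
 [ 2.000e-04 -1.200e-03 -1.000e+00]] [ 0.013  0.076 -0.293 -0.373  0.    -0.   ]
(np.float64(276.2518908003743), np.float64(205.32946947230568))
(-0.136, 0.09) (np.float64(402.38719695823903), np.float64(181.25029690693788))
(0, 0.09) (np.float64(384.7125895463045), np.float64(341.4135832857493))
(0, -0.09) (np.float64(167.52470291940966), np.float64(341.1853687991593))
(-0.136, -0.09) (np.float64(150.08309870721277), np.float64(180.98349055798343))
```

View pics/w1.png

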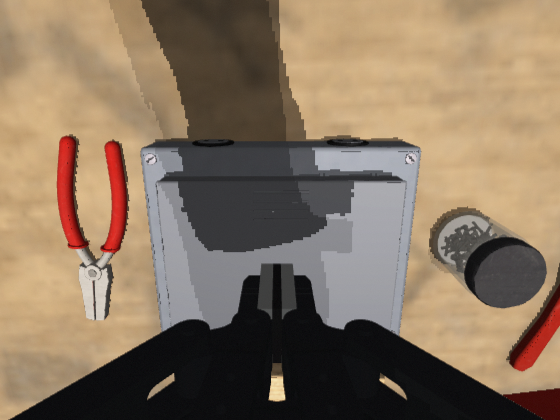

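Projected cover front corners land about 3 px from those seen at (157,182) and (403,181), so the pose fit is good. Now I'll press.

apply_moves([
  [[0,0,5],0,0],
  [[0,0,7],0,0],
  [[0,0,8],0,0],
  [[0,0,8.4],0,0],
  [[0,0,8.7],0,0],
  [[0,0,9.0],0,0],
  [[0,0,9.2],0,0],
  [[0,0,9.2],0,0],
  [[0,0,9.2],0,0],
  [[0,0,9.2],0,0],
])

```text
clock: 2.8
tcp_pos: [0.4933, 0.1715, 0.0639]
orientation: [0.0, 0.723, 0.691, 0.0]
wrist_force: [-0.6, 0.7, 0.6]
finger_gap: 0.0001
```

apply_moves([
  [[0,0,0.1],0,0],
  [[0,0,0.1],0,0],
  [[0,0,0.2],0,0],
  [[0,0,0.2],0,0],
  [[0,0,0.3],0,0],
  [[0,0,0.3],0,0],
  [[0,0,0.3],0,0],
  [[0,0,0.3],0,0],
  [[0,0,0.3],0,0],
  [[0,0,0.3],0,0],
])

```text
clock: 4.05
tcp_pos: [0.4932, 0.1715, 0.0608]
orientation: [0.0, 0.723, 0.691, 0.0]
wrist_force: [0.7, -0.9, -0.5]
finger_gap: 0.0005
```

```bash
python3 - <<'E'
from h import *
s=env.get_state();print(s['wrist_force'],s['ft_torque'],s['tcp_pos'])
a=save('scene','s2.png');b=save('side','d2.png')
x=cv2.resize(a['pixels'][130:280,130:330,::-1],None,fx=4,fy=4,interpolation=2);cv2.imwrite('pics/s2c.png',x)
x=cv2.resize(b['pixels'][100:250,140:340,::-1],None,fx=4,fy=4,interpolation=2);cv2.imwrite('pics/d2c.png',x)
E
```

```text
[ 0.66529652 -0.94764373 -0.5337869 ] [ 0.02439368 -0.01481499  0.0466303 ] [0.49321566 0.17150055 0.06082699]
```

View pics/s2c.png

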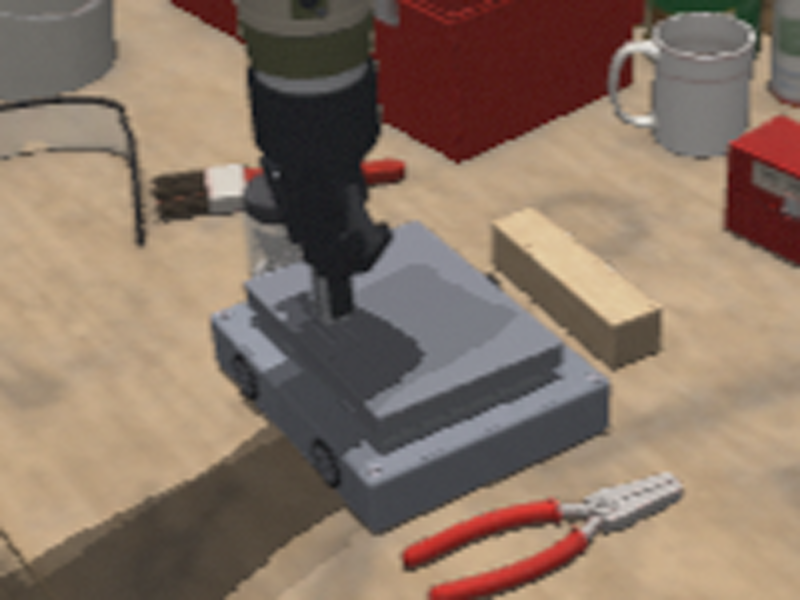

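View pics/d2c.png

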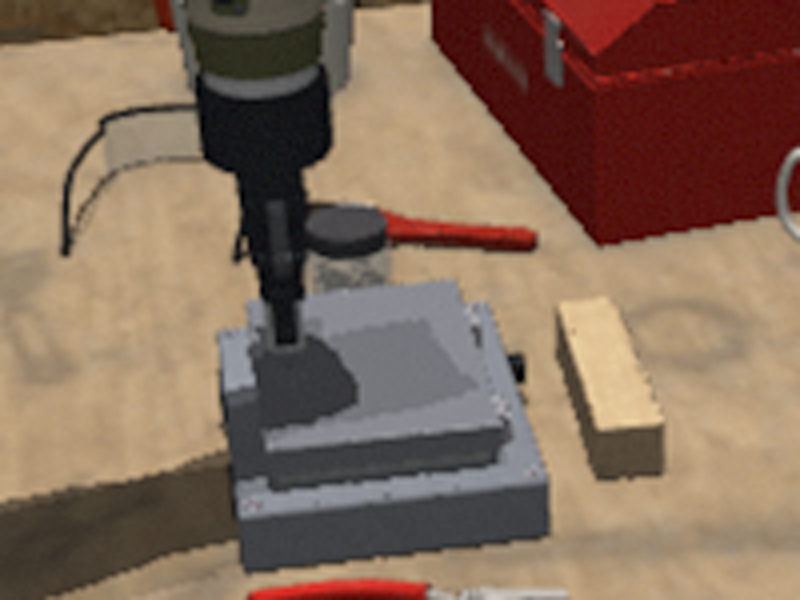

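The fingertip is over the pad (about (330,315) in the scene crop), but no force reads yet. I'll go down in small steps until it does.

apply_moves([
  [[0,0,0.05],0,0],
  [[0,0,0.05],0,0],
  [[0,0,0.1],0,0],
  [[0,0,0.1],0,0],
  [[0,0,0.15],0,0],
  [[0,0,0.15],0,0],
  [[0,0,0.2],0,0],
  [[0,0,0.2],0,0],
  [[0,0,0.2],0,0],
  [[0,0,0.2],0,0],
])

```text
clock: 5.4
tcp_pos: [0.4932, 0.1715, 0.0588]
orientation: [0.0, 0.723, 0.691, 0.0]
wrist_force: [1.1, -0.1, 0.9]
finger_gap: -0.0001
```

```bash
python3 - <<'E'
from h import *
s=env.get_state();print(s['wrist_force'],s['tau'])
for n,f in (('scene','s3.png'),('side','d3.png')):
    c=env.read_camera(n);u,v=proj(c,s['tcp_pos']);print(n,u,v,proj(c,s['tcp_pos']+[0,0,.01]))
    im=c['pixels'][:,:,::-1]
    u0,v0=int(u)-40,int(v)-35
    x=cv2.resize(im[v0:v0+55,u0:u0+80],None,fx=9,fy=9,interpolation=cv2.INTER_CUBIC)
    cv2.circle(x,(int((u-u0+.5)*9),int((v-v0+.5)*9)),4,(0,0,255),-1)
    cv2.imwrite('pics/'+f,x)
E
```

```text
[ 1.11015871 -0.11296526  0.90340062] [-6.00538697e-04 -4.39799416e+01  2.62624097e+01  7.51870411e-04
 -1.17785125e-04  3.85068148e-06]
scene 214.35163445936624 217.6087838811119 (np.float64(214.05286743607599), np.float64(214.43895612708127))
side 211.2710527481837 196.05275896835417 (np.float64(210.94243399457176), np.float64(192.4978820150042))
```

View pics/s3.png

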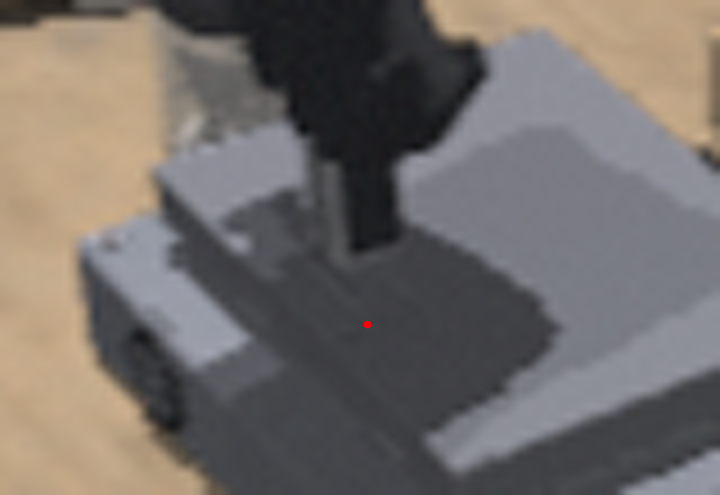

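View pics/d3.png

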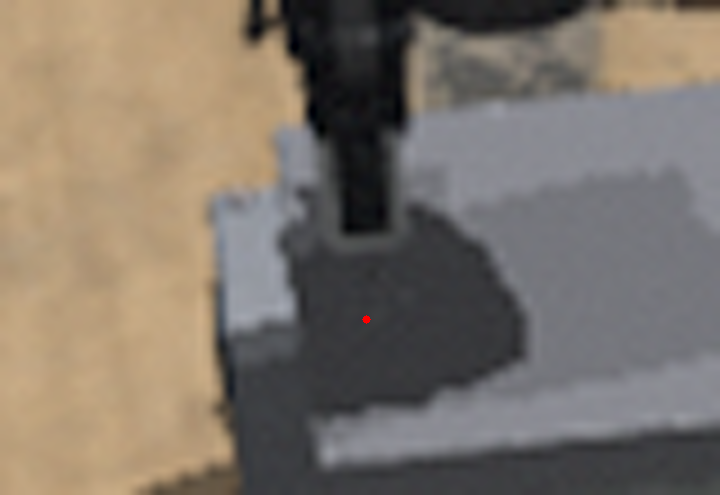

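```bash
python3 - <<'E'
from h import *
c=save('wrist','w3.png');print(c['fov_y'])
H=np.array(c['hand_eye'])
for z in (0,-.01,-.019,-.03): print(z,proj(c,[0,0,z],H),proj(c,[0,-.011,z],H))
s=env.get_state();print(s['joint_pos'])
E
```

```text
59.90476439017925
0 (np.float64(277.29330966107415), np.float64(253.76055989999276)) (np.float64(277.34203379355847), np.float64(233.5714480202131))
-0.01 (np.float64(277.32025327165894), np.float64(262.5401012192044)) (np.float64(277.37220546380803), np.float64(241.40922249977655))
-0.019 (np.float64(277.3471278591632), np.float64(271.2971514552335)) (np.float64(277.40236123976365), np.float64(249.24286807661662))
-0.03 (np.float64(277.3839682015829), np.float64(283.3015302844896)) (np.float64(277.4437995023632), np.float64(260.0073950117944))
[ 1.80820533e-01  3.05271991e-01 -3.42363861e-01  9.23093119e-01
  4.84633984e-05  2.26754799e-01]
```

View pics/w3.png

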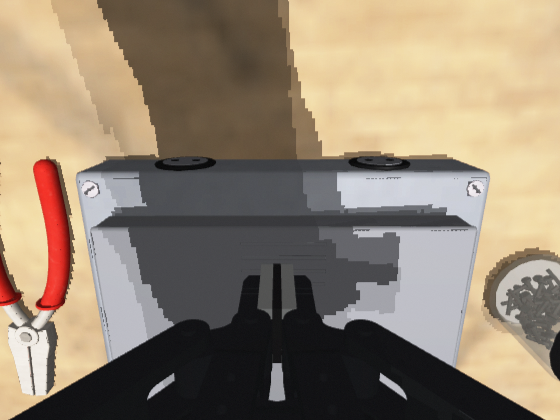

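In all three views the visible tip is about 23 mm above the reported TCP, so there is no contact yet. I'll keep lowering, checking force after each step.

apply_moves([
  [[0,0,0.1],0,0],
  [[0,0,0.2],0,0],
  [[0,0,0.3],0,0],
  [[0,0,0.4],0,0],
  [[0,0,0.5],0,0],
  [[0,0,0.6],0,0],
  [[0,0,0.6],0,0],
  [[0,0,0.6],0,0],
  [[0,0,0.6],0,0],
  [[0,0,0.6],0,0],
])

```text
clock: 6.8
tcp_pos: [0.4932, 0.1715, 0.0528]
orientation: [0.0, 0.723, 0.691, 0.0]
wrist_force: [0.1, -0.3, 0.5]
finger_gap: 0.0005
```

apply_moves([
  [[0,0,0.1],0,0],
  [[0,0,0.2],0,0],
  [[0,0,0.3],0,0],
  [[0,0,0.4],0,0],
  [[0,0,0.5],0,0],
  [[0,0,0.6],0,0],
  [[0,0,0.6],0,0],
  [[0,0,0.6],0,0],
  [[0,0,0.6],0,0],
  [[0,0,0.6],0,0],
])

```text
clock: 8.05
tcp_pos: [0.4932, 0.1715, 0.0469]
orientation: [0.0, 0.723, 0.691, 0.0]
wrist_force: [-0.2, -0.5, -0.5]
finger_gap: -0.0001
```

```bash
python3 - <<'E'
from h import *
s=env.get_state()
out=[]
for n in ('scene','side'):
    c=env.read_camera(n);u,v=proj(c,s['tcp_pos'])
    im=c['pixels'][:,:,::-1]
    u0,v0=int(u)-25,int(v)-40
    x=cv2.resize(im[v0:v0+60,u0:u0+50],None,fx=8,fy=8,interpolation=cv2.INTER_CUBIC)
    x=cv2.convertScaleAbs(x,alpha=1.8)
    cv2.circle(x,(int((u-u0+.5)*8),int((v-v0+.5)*8)),3,(0,0,255),-1)
    for dz in (.01,.02,.03):
        a,b=proj(c,s['tcp_pos']+[0,0,dz]);cv2.circle(x,(int((a-u0+.5)*8),int((b-v0+.5)*8)),2,(0,255,0),-1)
    out.append(x)
cv2.imwrite('pics/sd4.png',np.hstack(out))
E
```

```text
(no output)
```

View pics/sd4.png

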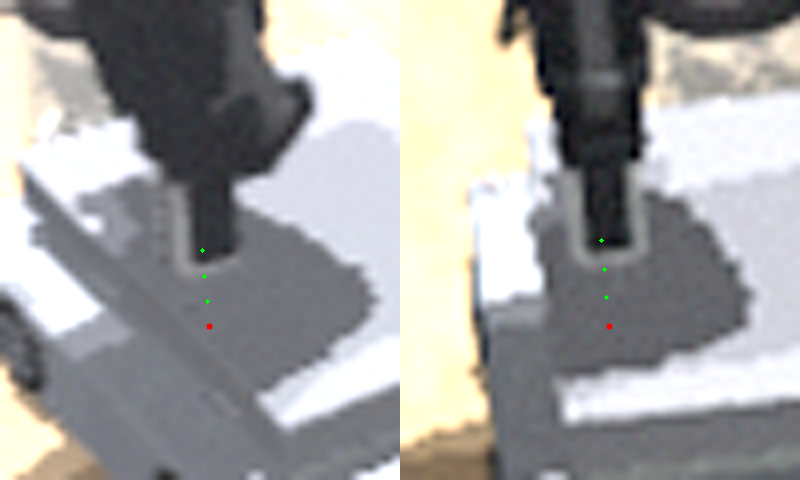

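The tip is about 24 mm above the reported TCP, so it is now almost at the pad.

apply_moves([
  [[0,0,0.1],0,0],
  [[0,0,0.2],0,0],
  [[0,0,0.3],0,0],
  [[0,0,0.35],0,0],
  [[0,0,0.4],0,0],
  [[0,0,0.4],0,0],
  [[0,0,0.4],0,0],
  [[0,0,0.4],0,0],
  [[0,0,0.4],0,0],
  [[0,0,0.4],0,0],
])

```text
clock: 9.4
tcp_pos: [0.493, 0.1715, 0.0427]
orientation: [-0.0, 0.723, 0.691, -0.0]
wrist_force: [-2.6, -0.1, 1.5]
finger_gap: 0.0001
```

apply_moves([
  [[0,0,0.1],0,0],
  [[0,0,0.15],0,0],
  [[0,0,0.2],0,0],
  [[0,0,0.25],0,0],
  [[0,0,0.25],0,0],
  [[0,0,0.25],0,0],
  [[0,0,0.25],0,0],
  [[0,0,0.25],0,0],
  [[0,0,0.25],0,0],
  [[0,0,0.25],0,0],
])

```text
clock: 10.65
tcp_pos: [0.4932, 0.1715, 0.0403]
orientation: [-0.0, 0.723, 0.691, 0.0]
wrist_force: [-2.6, 1.9, 3.2]
finger_gap: -0.0002
```

apply_moves([
  [[0,0,0.1],0,0],
  [[0,0,0.1],0,0],
  [[0,0,0.2],0,0],
  [[0,0,0.2],0,0],
  [[0,0,0.2],0,0],
  [[0,0,0.2],0,0],
  [[0,0,0.2],0,0],
  [[0,0,0.2],0,0],
  [[0,0,0.2],0,0],
  [[0,0,0.2],0,0],
])

```text
clock: 11.9
tcp_pos: [0.4932, 0.1715, 0.0383]
orientation: [-0.0, 0.723, 0.691, 0.0]
wrist_force: [-2.2, -1.1, 3.7]
finger_gap: 0.0004
```

apply_moves([
  [[0,0,0.05],0,0],
  [[0,0,0.1],0,0],
  [[0,0,0.15],0,0],
  [[0,0,0.15],0,0],
  [[0,0,0.2],0,0],
  [[0,0,0.2],0,0],
  [[0,0,0.2],0,0],
  [[0,0,0.2],0,0],
  [[0,0,0.2],0,0],
  [[0,0,0.2],0,0],
])

```text
clock: 13.15
tcp_pos: [0.4932, 0.1716, 0.0372]
orientation: [0.0, 0.723, 0.691, 0.0]
wrist_force: [-5.3, -0.5, 11.3]
finger_gap: 0.0005
```

The stop is reached (11 N), which fixes the true tip at TCP + 26 mm. Now I'll release upward and retreat toward the robot.

apply_moves([
  [[0,0,-3],0,0],
  [[0,-2,-7],0,0],
  [[0,-7,-9],0,0],
  [[0,-9,-10],0,0],
  [[0,-9,-10],0,0],
  [[0,-9,-10],0,0],
  [[0,-9,-10],0,0],
  [[0,-9,-10],0,0],
  [[0,-9,-10],0,0],
  [[0,-9,-10],0,0],
])

```text
clock: 14.4
tcp_pos: [0.4034, 0.1756, 0.1361]
orientation: [-0.0, 0.723, 0.691, -0.0]
wrist_force: [-0.0, 0.5, -0.0]
finger_gap: 0.0002
```

```bash
python3 - <<'E'
from h import *
s=env.get_state();print(s['tcp_pos'])
out=[]
for n in ('scene','side'):
    c=env.read_camera(n)
    im=c['pixels'][:,:,::-1]
    x=im[120:260,160:320] if n=='scene' else im[100:240,160:320]
    out.append(cv2.resize(x,None,fx=4,fy=4,interpolation=cv2.INTER_CUBIC))
cv2.imwrite('pics/s5.png',out[0]);cv2.imwrite('pics/d5.png',out[1])
save('wrist','w5.png')
E
```

```text
[0.40335384 0.1756035  0.13614332]
```

View pics/s5.png

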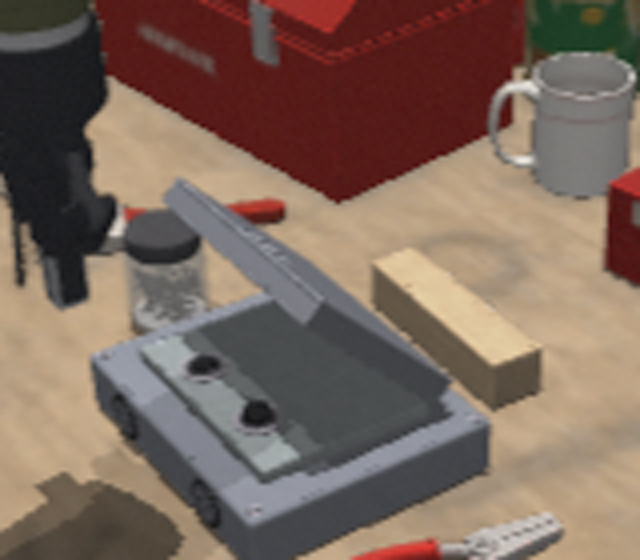

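View pics/d5.png

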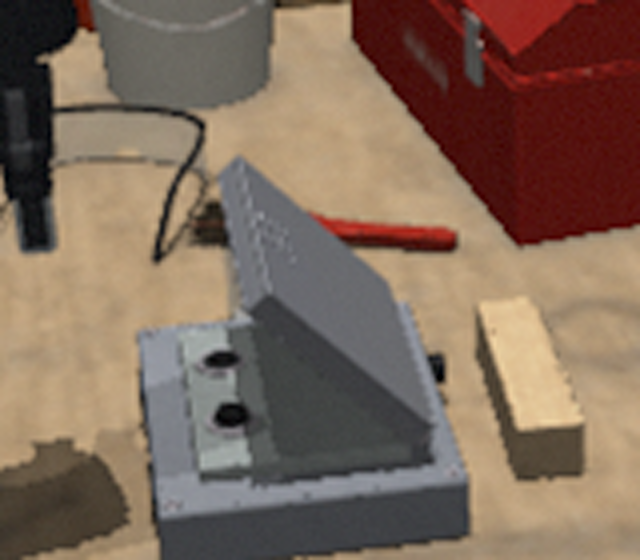

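View pics/w5.png

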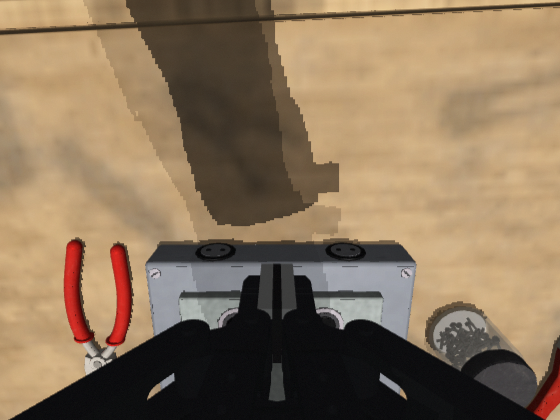

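The cover popped and is still rising. The buttons are at (205,365) and (257,415) in the scene crop. I'll enlarge to decide which one stands out.

```bash
python3 - <<'E'
from h import *
out=[]
for n,(v0,u0) in (('scene',(195,188)),('side',(178,200))):
    c=env.read_camera(n)
    im=c['pixels'][:,:,::-1][v0:v0+50,u0:u0+50]
    x=cv2.convertScaleAbs(cv2.resize(im,None,fx=8,fy=8,interpolation=cv2.INTER_CUBIC),alpha=1.4)
    for y in (.035,-.035):
        for z in (.051,.055,.061):
            p=R.from_euler('z',-.0456).apply([-.106,y,z])+[.6107,.1656,0]
            u,v=proj(c,p);cv2.circle(x,(int((u-u0+.5)*8),int((v-v0+.5)*8)),2,(0,255,0) if z<.053 else (0,0,255),-1)
    out.append(x)
cv2.imwrite('pics/b6.png',np.hstack(out))
E
```

```text
(no output)
```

View pics/b6.png

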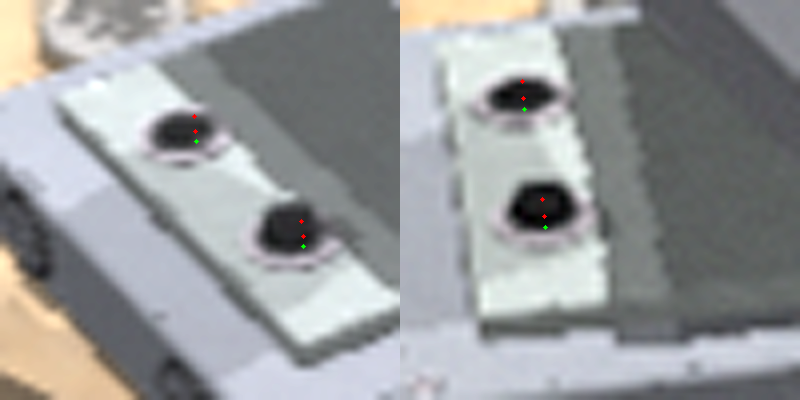

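The right button (−y, nearer the cameras) clearly stands out, and the left one is flush. I'll wait for the cover to finish, then move above the right button.

apply_moves([
  [[0,0,0],0,0],
  [[0,0,0],0,0],
  [[-1,1,0],0,0],
  [[-2,2.5,1],0,0],
  [[-3.3,5,2],0,0],
  [[-3.3,7.5,3],0,0],
  [[-3.3,10.1,4],0,0],
  [[-3.3,10.1,6],0,0],
  [[-3.3,10.1,7],0,0],
  [[-3.3,10.1,7],0,0],
])

```text
clock: 15.9
tcp_pos: [0.5018, 0.1374, 0.0651]
orientation: [-0.001, 0.723, 0.69, -0.001]
wrist_force: [0.3, -0.9, 0.5]
finger_gap: 0.0005
```

```bash
python3 - <<'E'
from h import *
s=env.get_state();print(s['tcp_pos'],s['wrist_force'])
out=[]
for n,(v0,u0) in (('scene',(140,170)),('side',(120,170))):
    c=env.read_camera(n)
    im=c['pixels'][:,:,::-1][v0:v0+110,u0:u0+80]
    x=cv2.convertScaleAbs(cv2.resize(im,None,fx=5,fy=5,interpolation=cv2.INTER_CUBIC),alpha=1.4)
    out.append(x)
cv2.imwrite('pics/b7.png',np.hstack(out))
E
```

```text
[0.50183934 0.13740758 0.06510279] [ 0.30864249 -0.89070517  0.48629614]
```

View pics/b7.png

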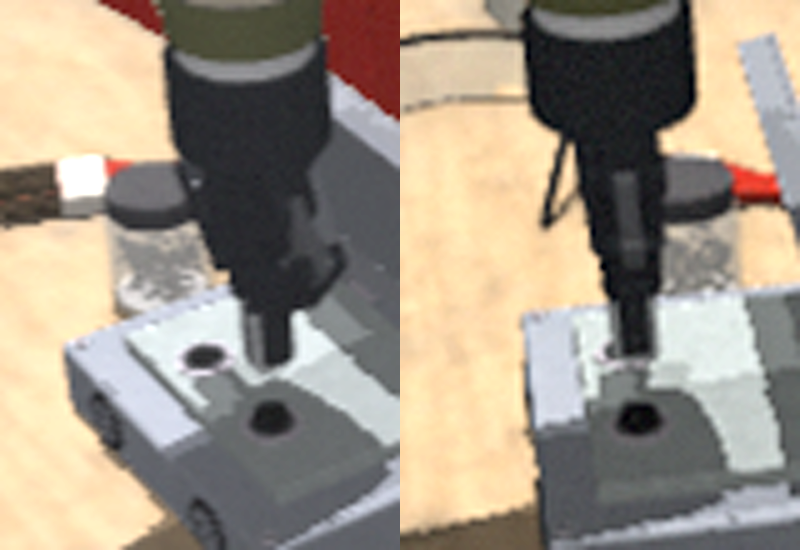

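The fingertip is lined up above the standing button in both views. Pressing it now.

apply_moves([
  [[0,0,2],0,0],
  [[0,0,2.8],0,0],
  [[0,0,3.0],0,0],
  [[0,0,3.2],0,0],
  [[0,0,3.4],0,0],
  [[0,0,3.6],0,0],
  [[0,0,3.7],0,0],
  [[0,0,3.8],0,0],
  [[0,0,3.8],0,0],
  [[0,0,3.8],0,0],
])

```text
clock: 17.25
tcp_pos: [0.5032, 0.1381, 0.0295]
orientation: [0.0, 0.723, 0.691, 0.001]
wrist_force: [-2.6, -1.1, 11.3]
finger_gap: 0.0002
```

apply_moves([
  [[0,0,0.1],0,0],
  [[0,0,0.2],0,0],
  [[0,0,0.2],0,0],
  [[0,0,0.2],0,0],
  [[0,0,0.2],0,0],
  [[0,0,0.2],0,0],
  [[0,0,0.2],0,0],
  [[0,0,0.2],0,0],
  [[0,0,0.2],0,0],
  [[0,0,0.2],0,0],
])

```text
clock: 18.5
tcp_pos: [0.5033, 0.1382, 0.0293]
orientation: [0.001, 0.723, 0.691, 0.001]
wrist_force: [-6.9, -1.0, 25.9]
finger_gap: -0.0001
```

The button is at its stop: force rose to 26 N with no more travel. Lifting clear.

apply_moves([
  [[0,0,-3],0,0],
  [[0,-1,-8],0,0],
  [[0,-2,-14],0,0],
  [[0,-2,-20],0,0],
  [[0,-2,-21],0,0],
  [[0,-2,-21],0,0],
  [[0,-2,-21],0,0],
  [[0,-2,-21],0,0],
  [[0,-2,-21],0,0],
  [[0,-2,-21],0,0],
])

```text
clock: 19.75
tcp_pos: [0.4825, 0.1389, 0.2358]
orientation: [-0.0, 0.723, 0.691, -0.0]
wrist_force: [-0.1, -0.5, -0.7]
finger_gap: -0.0
```

```bash
python3 - <<'E'
from h import *
s=env.get_state();print(s['tcp_pos'],s['wrist_force'])
out=[]
for n,(v0,u0) in (('scene',(130,170)),('side',(110,170))):
    c=env.read_camera(n)
    im=c['pixels'][:,:,::-1][v0:v0+120,u0:u0+110]
    x=cv2.resize(im,None,fx=5,fy=5,interpolation=cv2.INTER_CUBIC)[:, :400+150]
    out.append(x)
    for t in (1.2,1.35):
      for y in (.09,0,-.09):
        a,b=.136,.012
        p=R.from_euler('z',-.0456).apply([-a*np.cos(t)+b*np.sin(t),y,.058+a*np.sin(t)+b*np.cos(t)])+[.6107,.1676,0]
        print(n,t,y,((np.array(proj(c,p))-[u0,v0])*5).round())
cv2.imwrite('pics/b8s.png',out[0]);cv2.imwrite('pics/b8d.png',out[1])
E
```

```text
[0.48248432 0.1389263  0.2358216 ] [-0.14931564 -0.52030059 -0.71280724]
scene 1.2 0.09 [251. 100.]
scene 1.2 0 [341. 170.]
scene 1.2 -0.09 [442. 248.]
scene 1.35 0.09 [284.  83.]
scene 1.35 0 [375. 151.]
scene 1.35 -0.09 [477. 227.]
side 1.2 0.09 [332.  90.]
side 1.2 0 [356. 169.]
side 1.2 -0.09 [383. 257.]
side 1.35 0.09 [372.  79.]
side 1.35 0 [398. 156.]
side 1.35 -0.09 [428. 244.]
```

View pics/b8s.png

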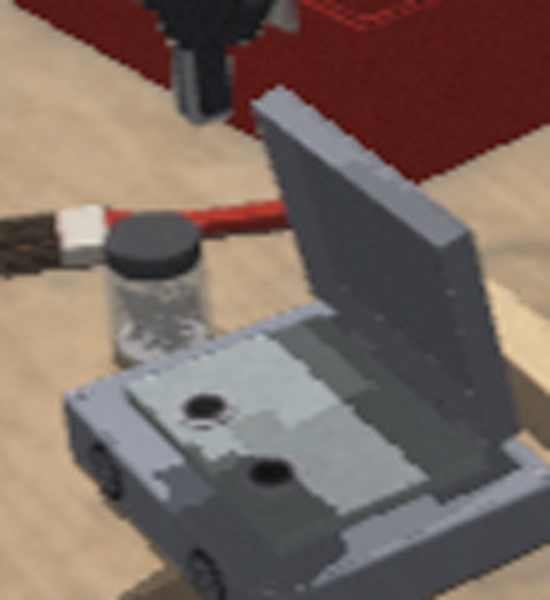

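View pics/b8d.png

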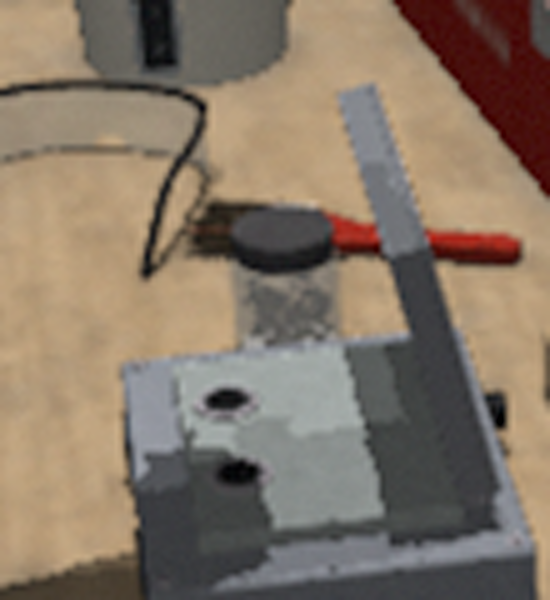

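Both buttons are now flush, and the cover stands fully open at 1.35 as predicted (edge at (275,95) in the scene crop). Next I'll go over the cover to behind its outer face.

apply_moves([
  [[1,3,0],0,0],
  [[2,7,0],0,0],
  [[3.4,12,0],0,0],
  [[3.4,16.2,0],0,0],
  [[3.4,16.2,0],0,0],
  [[3.4,16.2,3],0,0],
  [[3.4,16.2,6],0,0],
  [[3.4,16.2,8.2],0,0],
  [[3.4,16.2,8.2],0,0],
  [[3.4,16.2,8.2],0,0],
])

```text
clock: 21.1
tcp_pos: [0.6461, 0.1656, 0.1557]
orientation: [0.0, 0.723, 0.691, 0.001]
wrist_force: [-0.4, -0.5, 0.1]
finger_gap: 0.0002
```

```bash
python3 - <<'E'
from h import *
s=env.get_state();print(s['tcp_pos'],s['wrist_force'])
c=env.read_camera('side')
cv2.imwrite('pics/b9.png',cv2.resize(c['pixels'][80:240,160:320,::-1],None,fx=4,fy=4,interpolation=cv2.INTER_CUBIC))
E
```

```text
[0.64608777 0.16558784 0.15574137] [-0.44192652 -0.45025124  0.13900603]
```

View pics/b9.png

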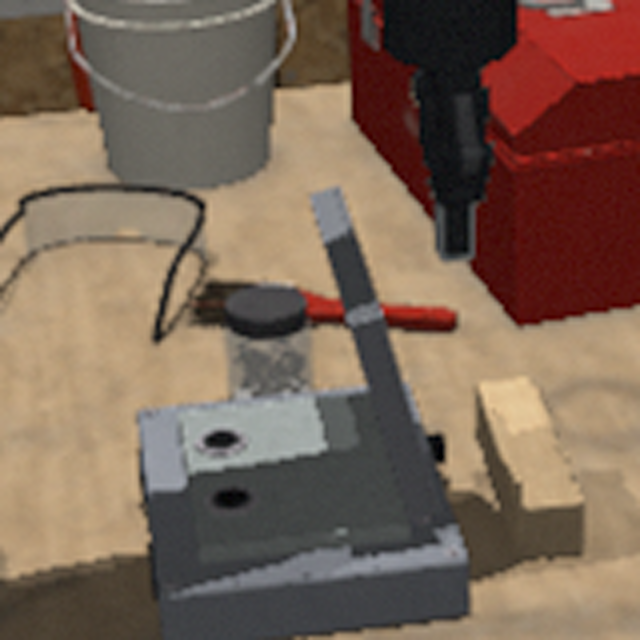

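The finger is behind the open cover and clear of it. Now I'll swing the cover down along its arc.

apply_moves([
  [[0,-3.9,0.5],0,0],
  [[0,-5.4,0.7],0,0],
  [[0,-6.9,1.1],0,0],
  [[0,-8.3,1.7],0,0],
  [[0,-9.6,2.5],0,0],
  [[0,-10.7,3.4],0,0],
  [[0,-11.8,4.5],0,0],
  [[0,-12.7,5.7],0,0],
  [[0,-13.5,7.0],0,0],
  [[0,-14.0,8.3],0,0],
])

```text
clock: 22.4
tcp_pos: [0.507, 0.1722, 0.0728]
orientation: [0.001, 0.723, 0.691, 0.001]
wrist_force: [-1.3, 0.2, 3.2]
finger_gap: 0.0002
```

```bash
python3 - <<'E'
from h import *
s=env.get_state();print(s['tcp_pos'],s['wrist_force'])
c=env.read_camera('side')
cv2.imwrite('pics/b10.png',cv2.resize(c['pixels'][100:240,160:320,::-1],None,fx=4,fy=4,interpolation=cv2.INTER_CUBIC))
E
```

```text
[0.50704327 0.17221322 0.07280741] [-1.31356916  0.1754205   3.15006282]
```

View pics/b10.png

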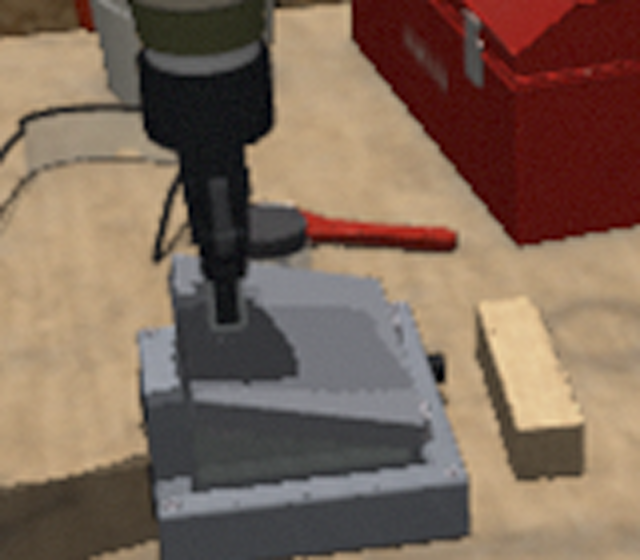

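The cover is following the finger, with 3 N on it. I'll continue down to the stop.

apply_moves([
  [[0,-0.4,0.8],0,0],
  [[0,-0.8,1.6],0,0],
  [[0,-1.1,2.2],0,0],
  [[0,-1.3,2.7],0,0],
  [[0,-1.4,3.1],0,0],
  [[0,-1.4,3.4],0,0],
  [[0,-1.4,3.6],0,0],
  [[0,-1.4,3.7],0,0],
  [[0,-1.4,3.7],0,0],
  [[0,-1.4,3.7],0,0],
])

```text
clock: 23.7
tcp_pos: [0.4923, 0.1726, 0.0361]
orientation: [0.0, 0.723, 0.691, 0.0]
wrist_force: [-3.3, -1.5, 16.3]
finger_gap: -0.0
```

The cover is at its stop with 16 N. Releasing and lifting clear.

apply_moves([
  [[0,0,-1],0,0],
  [[0,0,-3],0,0],
  [[0,0,-7],0,0],
  [[0,-4,-10],0,0],
  [[0,-8,-12],0,0],
  [[0,-9,-12],0,0],
  [[0,-9,-12],0,0],
  [[0,-9,-12],0,0],
  [[0,-9,-12],0,0],
  [[0,-9,-12],0,0],
])

```text
clock: 24.95
tcp_pos: [0.4026, 0.1765, 0.1538]
orientation: [-0.0, 0.723, 0.691, -0.0]
wrist_force: [0.5, -0.2, -0.1]
finger_gap: 0.0001
```

```bash
python3 - <<'E'
from h import *
s=env.get_state();print(s['clock'],s['tcp_pos'],s['wrist_force'],abs(s['qvel']).max())
out=[]
for n,(v0,u0) in (('scene',(150,160)),('side',(120,170))):
    c=env.read_camera(n)
    a=c['pixels'][v0:v0+130,u0:u0+155,::-1]
    b=cv2.imread(f'pics/{n}0.png')[v0:v0+130,u0:u0+155]
    out.append(np.vstack([cv2.resize(k,None,fx=2.3,fy=2.3,interpolation=cv2.INTER_CUBIC) for k in (b,a)]))
cv2.imwrite('pics/b11.png',np.hstack(out))
E
```

```text
24.95 [0.40263658 0.17654146 0.15377484] [ 0.52107168 -0.20903759 -0.1193673 ] 0.005312052738770504
```

View pics/b11.png

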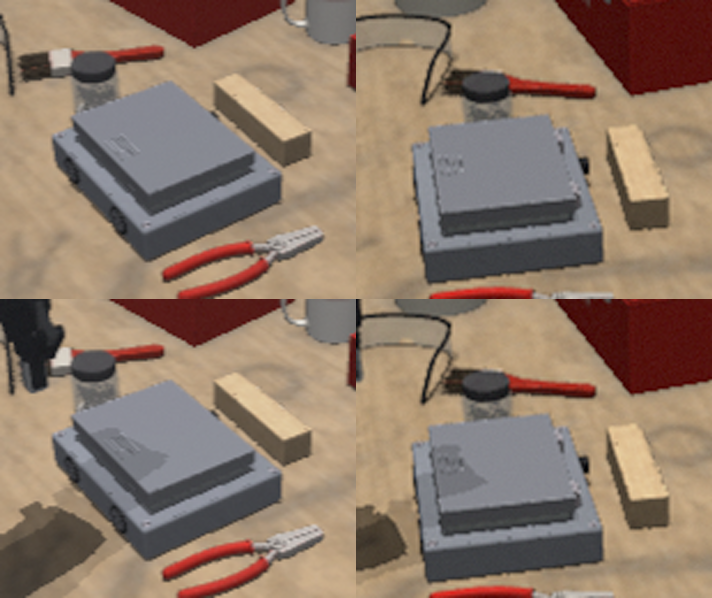

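Before (top) and after (bottom) match. The cover is shut about 1 s after release, and the jar, pliers and block haven't moved. Handing in.

```bash
python3 -c "
from h import *
print(env.hand_in())"
```

```text
the job is handed in; nothing more can be done
None
```

I finished the job and handed it in at about 25 s of the 51 s allowed; the hand-in reports no verdict.

- **Opening:** I pressed the cover pad down to its stop (11 N) and let go. It popped open to about 1.35 rad by itself.
- **Reset button:** the right-hand button was the one standing out. I pushed it until the force rose to 26 N with no more travel, and the pictures afterwards showed both buttons flush.
- **Closing:** I swung the cover down from behind with the fingertip, pressed it to its stop (16 N) and let go. About 1 s later it was still shut and looked the same as at the start.
- **Surroundings:** the jar, pliers and block look unmoved in the before and after pictures. The arm is clear, with about 0 N on the wrist.

**Disagreement:** the reported tool point (TCP) did not match the real fingertip, which sat about 26 mm higher in the pictures and at contact. My first slow descents therefore touched nothing, and I corrected for the offset after that. With that correction, the press heights for the cover and button agreed with the given values to about 1 mm.

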